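# Test and reset the polisher's mushroom stop, then restart

### The job

Test the stop of the bench polisher: push the red mushroom button on the yellow box right in, so that it stays in by itself when you let go of it, and then twist it clockwise, by pushing one of its raised vanes round with a fingertip, until it springs out again. Then press the green start button on the grey box right down, and let go of it. Touch these two buttons only, without ramming them; leave the tools, jar and brass lying about where they are.

Things in the scene. Friction and masses are not known exactly. Their poses are not given: they have to be found in the camera images.
- stop_station: fixed yellow-topped box of the stop button, 120 x 120 mm, 70 mm high, on the bench; origin at the centre of its underside, z up; a black collar of 60 mm diameter and 8 mm height stands on it under the head
- stop_top (a point): centre of the flat top of the red mushroom head, on its vertical axis, 122 mm above the bench when out; moves with the head. The head is a disc of 84 mm diameter whose upper face lies 18 mm below this point; on that face stand a round hub of 28 mm diameter and three radial vanes 120 degrees apart, all 18 mm high. Each vane is 8 mm wide, reaches from the hub to 40 mm from the axis, and has a white line on top; between the vanes the face is free
- stop_vane (a point): on top of one vane, 36 mm from the axis, level with stop_top; the other two vanes stand at 120 and 240 degrees from it
- stop_press (a joint): how far the head is pushed in, m: 0 out, 0.010 at the bottom stop. A spring pushes it out; pushing it in takes 4 N at first and some 8 to 10 N on the way. It clicks in at about 0.008 and, when let go, stays latched at about 0.008. It should be pushed near the hub, straight down
- stop_twist (a joint): how far the head is twisted clockwise seen from above, rad: 0 at rest (its stop), 0.85 at the other stop. A spring turns it back to 0 (0.03 N m at 0, 0.07 at 0.5). When latched, a clockwise twist of about 0.4 (0.5 to be safe) releases it and it springs up 8 mm; it turns back to 0 when let go
- start_station: fixed grey box of the start button, 85 x 85 mm, 60 mm high; origin at the centre of its underside
- start_top (a point): centre of the top of the green start button, 78 mm above the bench; button 32 mm diameter in a black round collar of 48 mm diameter, 12 mm high, from which it stands out 6 mm
- start (a joint): how far the green button is pressed, m: 0 up, 0.006 fully down (5 N); springs back when let go
- snips: steel snips lying flat, 135 x 55 mm, 12 mm high; origin below the joint
- marker: white and black felt marker lying flat, 130 mm long, 18 mm high; origin under its middle
- file: needle file with a blue handle lying flat, 190 mm long; origin under its middle
- brass_offcut: C-shaped brass sheet offcut lying flat, 75 x 85 x 5 mm; origin under its middle
- wax_jar: amber glass jar with a steel cap, 42 mm diameter, 45 mm high, standing among the two stations; origin under its middle
- brass_ring: brass ring blank lying flat, 40 mm outside, 10 mm high; origin under its middle
- felt_block: wooden sanding block with a grey felt face up, 110 x 35 x 31 mm; origin under its middle
Things that resemble listed ones, but are neither listed nor needed, are in the scene too. Several things have the shape of the start_station; the one meant has the colours described above.

How it is judged:
By the outcome, as a careful person would: the job done as asked, in the order asked, and still so for the second after the job is handed in, with the robot touching nothing.
It also fails if it takes over 64 s, if anything falls off the work surface, if the arm or the gripper's body presses on something with over 40 N, if the wrist force passes 120 N, or if a joint passes its speed limit or range.

### The arm

A 6-joint arm with a two-finger parallel gripper is mounted at the origin on the work surface. World frame = base frame: x ahead of the robot, y to its left, z up, the work surface at z = 0. Lengths are in m, angles in rad, forces in N, time in s.
With the tool pointing down it reaches from about 0.3 to 0.875 m from the base axis. Payload 6.4 kg.
Tool frame: the origin (TCP) lies midway between the tips of the shut fingers; the grasp point (between the pads) lies ctrl.grip_depth behind it (ctrl.grip_depth is the distance from the TCP to the grasp point, in m); x points along the fingers, y is the direction in which the jaws open and shut, and the axes are right-handed (so a half turn about x gives the same grasp; the last joint's range is limited). The gripper opens to 85 mm and grips with 20 to 120 N. Pads are 22 mm wide; open, the fingers measure 114 mm over their backs; the gripper's body (76 mm by 85 mm) begins 54 mm behind the grasp point. The pads swing forward as they close: fully open they stand 13 mm farther back than shut.
Start: joints at [-1.529, 0.181, 1.607, -0, 1.354, -0.206], TCP at [0.141, -0.557, 0.231] pointing down, gripper open.
Joint ranges: [-2.99, 2.99], [-0.89, 2.07], [0.3, 2.58], [-1.14, 4.28], [0, 2.63], [-3.12, 3.12]. Speed limits (rad/s): [2.57, 2.57, 3.01, 3.14, 3.14, 3.14].

### API

Orientations are given as a unit quaternion [w, x, y, z].
In Python, from bench import ctrl gives the robot as it stands.
- The arm moves only by the tool carry_out, never from a script. Its argument "motion" is one flat list of numbers, 7 for each row, row after row: the turn, a rotation vector about the tool's x, y, z in degrees, then the shift along the tool's x, y, z in m, then the gripper's target within -1 to 1 (shut at 1, half-way at 0, fully open at -1). A call has 1 to 10 rows; each row shifts and turns the pose as measured when the row begins, along the tool's axes as they then stand; what a row does not reach is not made up. A row lasts 1/10 s, in which the tool goes at most 50 mm and 8.59 degrees, less where a joint would pass 70% of its speed; a pose out of reach is approached as far as the arm can. A call with a gripper value outside its range is refused whole. The fingers move at their own pace and stop on an object; the grip force is fixed at half the most. Time passes only in rows, so rows that do not move let the fingers close. It gives the time, the measured TCP pose, the force and the opening at its end, in the units of the state.
- ctrl.get_obs(): the state, without advancing time (a new reading comes with each control period).
- ctrl.camera(name): name is "scene" or "top" or "wrist"; returns the picture (400x640x3 uint8, blue, green, red); there is no depth.
- ctrl.camera_params(name): a dict with "mtx" (3x3 intrinsics, pixels), "k1" (the pictures are not rectified: a ray, as slopes to the right and down, at radius r is drawn at 1 + k1 r^2 times it, then the intrinsics apply), "pose" (4x4, takes a point from camera to world coordinates); the wrist camera has in their place "hand_eye" (4x4, takes a point from camera to tool coordinates, whose origin is the TCP and whose axes are the tool frame's). Camera axes: x right, y down, z forward; pixel columns grow to the right and rows downward; lengths in m; the calibration is good to about 2 mm. A picture is of the moment at which its call begins: read the wrist's pose just before it. camera_params takes no time and is no camera call.
- ctrl.hand_in(): hands the job in, once; it reports no verdict.
Trained networks look in the newest picture that a camera, given by its name, has taken for a name from the list of things; names that differ only in an ending like _2 or _b are one class to them, and where a whole thing is asked for, a point or a joint stands for the part that bears it (a point fixed in the world has none). Each returns a list of dicts, best first, with "conf" (0 to 1); they miss things now and then, are a little off and sometimes report something else, mostly with a low value. They report only what shows in the picture. A call takes as long as a camera call. They do not tell look-alikes from the thing itself.
- ctrl.boxes_of(camera, thing): "point" ([x, y, z] in m, in the coordinates of the camera as it stood for that picture, good to about 4 mm: the middle of the surface that is visible of it).
- ctrl.trace(camera, thing): "pixels" (400x640 bool, what is visible of it).
- ctrl.landmark_of(camera, thing): "point" ([x, y, z] in m, in the coordinates of the camera as it stood for that picture, good to about 4 mm: a listed point, or the origin of a listed thing).
The state is a dict: "time_s": time; "q": joint angles; "dq": joint speeds; "joint_efforts": joint torques, N m; "eef_pos": TCP position; "eef_rot": TCP orientation; "wrist_force": force on the tool from outside, world axes, zero at the start; "torque": the same for the moment, N m; "opening": opening from 0.0 (shut) to 1.0 (fully open).
Only numpy, scipy, OpenCV 4.12 (cv2) and the standard library are available. Lean on these libraries where they do the work, as an engineer would, in place of code of your own. Each camera call takes 0.05 s, during which the arm holds its last target. There are 200 camera calls.

## Working session

There is one attempt and no reset: what is moved stays moved. The work goes in short steps, Python scripts to look and compute and a tool call to move; the robot and the scene stay as the last step left them, time stands still between calls to the robot, and variables do not carry over. Pictures are saved under pics/ and viewed, about 8 in all and at most 12, crops included, and the job is handed in when it is done.

Besides the shell and the picture viewer there is one more tool, called after "Call:" by a JSON object that holds its "method" and its "body", one argument or row to a line. carry_out: Moves the arm, as the interface text tells. Its arguments: {"type":"object","properties":{"motion":{"type":"array"}},"required":["motion"]}

```bash
mkdir -p pics; cat > h.py <<'E'
import numpy as np, cv2
from bench import ctrl
from scipy.spatial.transform import Rotation as R
def tool():
    o=ctrl.get_obs(); q=o["eef_rot"]; T=np.eye(4)
    T[:3,:3]=R.from_quat([q[1],q[2],q[3],q[0]]).as_matrix(); T[:3,3]=o["eef_pos"]; return T
def shot(n,save=None):
    T=tool(); im=ctrl.camera(n); p=ctrl.camera_params(n)
    P=T@p["hand_eye"] if n=="wrist" else np.array(p["pose"])
    if save: cv2.imwrite("pics/"+save,im)
    return im,P,p
def w(P,pt): return (P[:3,:3]@np.array(pt)+P[:3,3]).round(4)
def px(P,p,X):
    c=np.linalg.inv(P)@np.append(X,1); s=c[:2]/c[2]; s=s*(1+p["k1"]*(s@s)); return (p["mtx"]@np.append(s,1))[:2].round(1)
def ray(P,p,uv,z):
    d=np.linalg.inv(p["mtx"])@np.array([*uv,1.]); d=d[:2]; s=d.copy()
    for _ in range(20): s=d/(1+p["k1"]*(s@s))
    v=P[:3,:3]@np.array([*s,1.]); return (P[:3,3]+v*(z-P[2,3])/v[2]).round(4)
E
python3 - <<'E'
from h import *
print(ctrl.grip_depth); print(tool().round(3)); o=ctrl.get_obs(); print(o["opening"],o["wrist_force"])
for n in ["top","scene"]:
    im,P,p=shot(n,n+"0.png")
    for t in ["stop_top","stop_vane","start_top","stop_station","start_station","wax_jar"]:
        for d in ctrl.landmark_of(n,t)[:4]: 
            X=w(P,d["point"]); print(n,t,round(d["conf"],2),X,px(P,p,X))
E
```

```text
0.0187
[[-0.     0.245 -0.969  0.141]
 [ 0.002 -0.969 -0.245 -0.557]
 [-1.    -0.002 -0.     0.23 ]
 [ 0.     0.     0.     1.   ]]
1.0061274026333822 [-0.02173821  0.04054765  0.47010362]
top stop_top 0.66 [0.6161 0.2053 0.1167] [239.  198.5]
top stop_vane 0.92 [0.6502 0.199  0.12  ] [241.  188.6]
top stop_vane 0.55 [ 0.6145 -0.2231 -0.0032] [360.8 205. ]
top start_top 0.72 [ 0.6171  0.2031 -0.0016] [245.8 205.5]
top start_top 0.65 [ 0.6191 -0.2235  0.0812] [363.4 198.6]
top start_top 0.62 [ 0.4019 -0.1633  0.0818] [347.9 261.3]
top start_top 0.57 [ 0.4441 -0.528   0.0787] [453.8 247.6]
top stop_station 0.7 [ 0.618   0.2005 -0.0019] [246.5 205.2]
top start_station 0.84 [ 0.4425 -0.5294 -0.0013] [446.9 250.4]
top start_station 0.83 [ 0.4049 -0.1617 -0.0047] [345.7 262.2]
top wax_jar 0.54 [ 0.567  -0.0094 -0.0073] [303.2 218.4]
scene stop_top 0.86 [0.617  0.2077 0.122 ] [413.9 223.3]
scene stop_vane 0.97 [0.6518 0.1988 0.1216] [410.9 234.4]
scene start_top 0.66 [ 0.4419 -0.5252  0.0766] [172.4 165. ]
scene start_top 0.61 [ 0.6139 -0.2207  0.0811] [256.5 217.6]
scene start_top 0.39 [ 0.4067 -0.1588  0.081 ] [289.2 164. ]
scene stop_station 0.89 [ 6.163e-01  2.070e-01 -3.000e-04] [405.8 246.3]
scene stop_station 0.26 [ 4.284e-01 -3.200e-02 -4.000e-04] [329.  188.9]
scene start_station 0.85 [ 0.406  -0.1578 -0.0017] [291.2 180.8]
scene start_station 0.65 [ 0.619  -0.2215  0.0011] [259.5 234.1]
scene start_station 0.57 [ 0.4393 -0.5231 -0.0018] [180.4 180.3]
scene wax_jar 0.73 [ 0.5588 -0.005  -0.0027] [334.1 224. ]
```

View pics/top0.png

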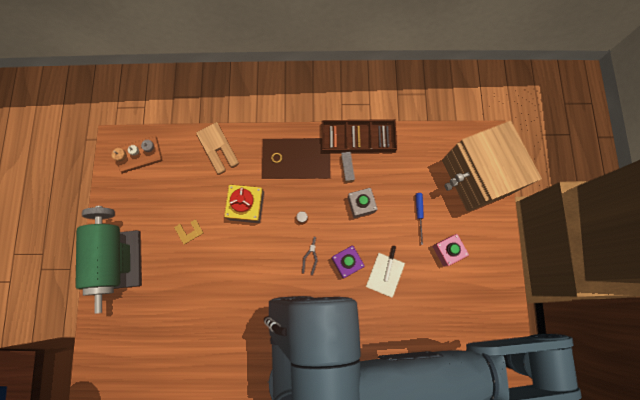

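View pics/scene0.png

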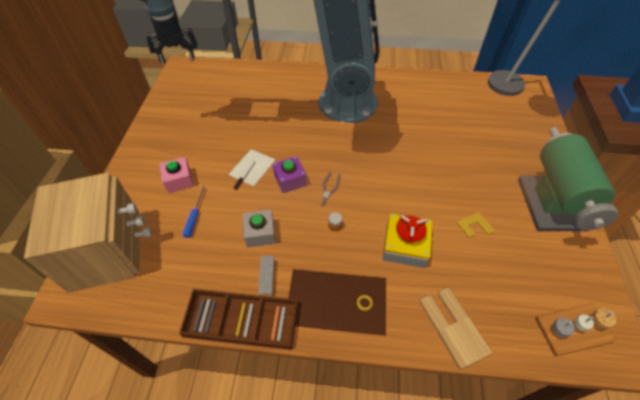

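The top picture shows the red stop head at about (241,199) and the grey start station with its green button at (362,201). The pink and purple stations are look-alikes. I'm moving above the stop with the fingers shut.

Call:
{"method": "carry_out", "body": {
  "motion": [0,0,0,0,-0.031,-0.032,1,0,0,0,0,-0.031,-0.032,1,0,0,0,0,-0.031,-0.032,1,0,0,0,0,-0.031,-0.032,1,0,0,0,0,-0.031,-0.032,1,0,0,0,0,-0.031,-0.032,1,0,0,0,0,-0.031,-0.032,1,0,0,0,0,-0.031,-0.032,1,0,0,0,0,-0.031,-0.032,1,0,0,0,0,-0.031,-0.032,1]
}}

```text
time_s: 1.7
eef_pos: [0.3809, -0.1706, 0.2315]
eef_rot: [0.085, 0.703, 0.081, -0.701]
wrist_force: [0.3, -0.5, 0.3]
opening: -0.001
```

Call:
{"method": "carry_out", "body": {
  "motion": [0,0,0,0,-0.031,-0.032,1,0,0,0,0,-0.031,-0.032,1,0,0,0,0,-0.031,-0.032,1,0,0,0,0,-0.031,-0.032,1,0,0,0,0,-0.031,-0.032,1,0,0,0,0,-0.031,-0.032,1,0,0,0,0,-0.031,-0.032,1,0,0,0,0,-0.031,-0.032,1,8,0,0,0,0,0,1,8,0,0,0,0,0,1]
}}

```text
time_s: 2.7
eef_pos: [0.5802, 0.1514, 0.2322]
eef_rot: [-0.012, 0.711, -0.018, -0.703]
wrist_force: [-0.6, 0.0, -0.5]
opening: 0.0
```

```bash
cat > look.py <<'E'
import sys
from h import *
im,P,p=shot("wrist",sys.argv[1]); T=tool(); print(T.round(4)); print(ctrl.get_obs()["time_s"],ctrl.get_obs()["wrist_force"],ctrl.get_obs()["opening"])
print("cam",P[:3,3])
for t in sys.argv[2:]:
    for d in ctrl.landmark_of("wrist",t)[:4]:
        X=w(P,d["point"]); print(t,round(d["conf"],2),X,px(P,p,X))
E
python3 look.py w1.png stop_top stop_vane stop_station
```

```text
[[ 0.0114 -0.0498 -0.9987  0.5801]
 [-0.0073 -0.9987  0.0497  0.1515]
 [-0.9999  0.0067 -0.0118  0.2322]
 [ 0.      0.      0.      1.    ]]
2.75 [0.29236243 0.98680251 0.09261539] -0.000537378858807175
cam [0.65124997 0.14901516 0.37488498]
stop_top 0.83 [0.6155 0.2077 0.1213] [254.4 156.7]
stop_vane 0.91 [0.6536 0.2037 0.1226] [254.  110.3]
stop_station 0.79 [0.6207 0.2066 0.002 ] [275.6 138. ]
```

View pics/w1.png

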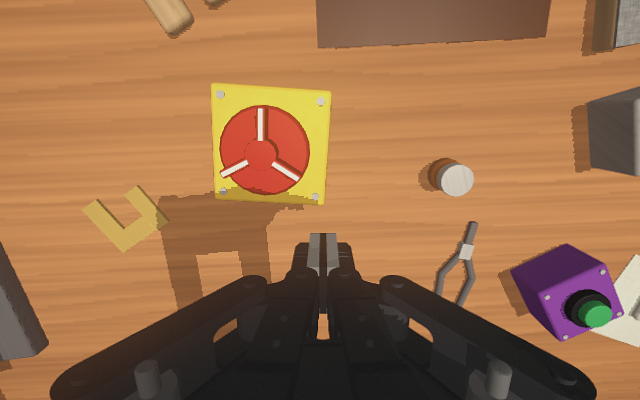

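The picture shows the stop head with its hub at about (261,152), and vane tips near (261,109), (222,176) and (298,178).

```bash
python3 - <<'E'
from h import *
im,P,p=shot("wrist"); T=tool()
c=ray(P,p,(261,152),.122); print(c)
for uv in [(261,109),(222,176),(298,178)]:
    v=ray(P,p,uv,.122)-c; print(v,np.hypot(*v[:2]),np.degrees(np.arctan2(v[1],v[0])))
# red head disc centroid
m=((im[:,:,2]>150)&(im[:,:,1]<90)&(im[:,:,0]<90)).astype(np.uint8)
n,l,s,ce=cv2.connectedComponentsWithStats(m); k=1+np.argmax(s[1:,4])
h=cv2.convexHull(np.argwhere(l==k)[:,::-1].astype(np.float32)); e=cv2.fitEllipse(h); print(e, ray(P,p,e[0],.104))
print("delta tool to stop (.616,.206)",T[:3,:3].T@(np.array([c[0],c[1],.14])-T[:3,3]))
E
```

```text
[0.6186 0.2002 0.122 ]
[ 0.0351 -0.0033  0.    ] 0.035254786909014124 -5.370994695535716
[-0.0197  0.0359  0.    ] 0.04094996947495814 118.75562504111628
[-0.0239 -0.0302  0.    ] 0.038512984823303426 -128.35776517467187
((261.70013427734375, 148.841064453125), (88.0753173828125, 92.69718933105469), 96.9809341430664) [0.6191 0.203  0.104 ]
delta tool to stop (.616,.206) [ 0.09281112 -0.0526803  -0.03573711]
```

Call:
{"method": "carry_out", "body": {
  "motion": [0,0,0,0.02,-0.027,-0.018,1,0,0,0,0.02,-0.026,-0.018,1,0,0,0,0.02,0,0,1,0,0,0,0.02,0,0,1,0,0,0,0.008,0,0,1,0,0,0,0,0,0,1]
}}

```text
time_s: 3.55
eef_pos: [0.6222, 0.1985, 0.1454]
eef_rot: [-0.007, 0.713, -0.012, -0.701]
wrist_force: [0.1, -0.4, 0.1]
opening: -0.0
```

```bash
python3 look.py w2.png stop_top stop_vane
```

```text
[[ 0.0187 -0.0274 -0.9994  0.6225]
 [-0.0079 -0.9996  0.0273  0.1986]
 [-0.9998  0.0074 -0.0189  0.1461]
 [ 0.      0.      0.      1.    ]]
3.6 [ 0.37034201  0.36331782 -0.25937872] 0.001398986068056629
cam [0.69230133 0.19726563 0.28851401]
stop_top 0.86 [0.6154 0.2078 0.12  ] [307.4 241.9]
stop_vane 0.7 [0.6174 0.2067 0.0018] [313.5 190.3]
stop_vane 0.57 [0.6548 0.2001 0.1233] [317.7 180.6]
```

View pics/w2.png

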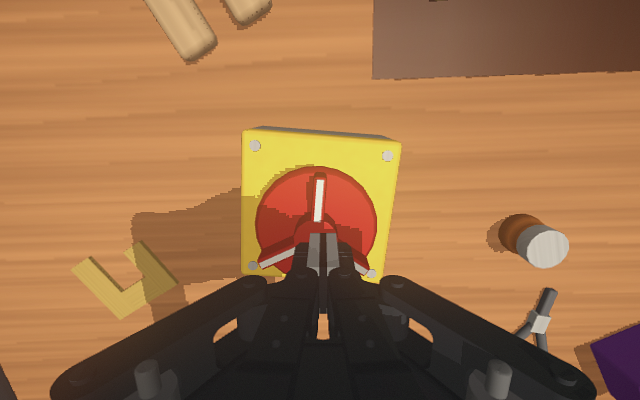

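Call:
{"method": "carry_out", "body": {
  "motion": [0,-1.1,-0.4,0,-0.006,0.005,1,0,0,0,0.009,0,0,1,0,0,0,0.007,0,0,1,0,0,0,0,0,0,1]
}}

```text
time_s: 4.1
eef_pos: [0.6201, 0.2056, 0.1341]
eef_rot: [-0.01, 0.709, -0.009, -0.705]
wrist_force: [1.7, -0.0, -0.1]
opening: 0.001
```

Call:
{"method": "carry_out", "body": {
  "motion": [0,0,0,0.003,0,0,1,0,0,0,0.003,0,0,1,0,0,0,0.003,0,0,1]
}}

```text
time_s: 4.4
eef_pos: [0.6203, 0.2056, 0.1246]
eef_rot: [-0.01, 0.71, -0.009, -0.705]
wrist_force: [0.1, -0.7, 0.4]
opening: -0.001
```

```bash
python3 -c "
from h import *
im,P,p=shot('wrist'); print(tool().round(4))
for uv in [(320,179),(318,222)]: pass
for d in ctrl.landmark_of('wrist','stop_top')[:2]+ctrl.landmark_of('wrist','stop_vane')[:2]: print(d['conf'],w(P,d['point']))"
```

```text
[[ 0.006  -0.0275 -0.9996  0.6199]
 [ 0.0015 -0.9996  0.0275  0.2055]
 [-1.     -0.0017 -0.006   0.1239]
 [ 0.      0.      0.      1.    ]]
0.96 [0.6506 0.1993 0.1233]
```

Call:
{"method": "carry_out", "body": {
  "motion": [0,0,0,0,0,0.003,1,0,0,0,0.002,0,0,1,0,0,0,0.002,0,0,1,0,0,0,0.002,0,0,1]
}}

```text
time_s: 4.95
eef_pos: [0.6176, 0.2058, 0.1203]
eef_rot: [-0.01, 0.71, -0.009, -0.704]
wrist_force: [-3.3, -1.6, 8.1]
opening: -0.001
```

Call:
{"method": "carry_out", "body": {
  "motion": [0,0,0,0.003,0,0,1,0,0,0,0.003,0,0,1,0,0,0,0.003,0,0,1]
}}

```text
time_s: 5.25
eef_pos: [0.6176, 0.2058, 0.1144]
eef_rot: [-0.01, 0.71, -0.009, -0.704]
wrist_force: [-2.7, -1.0, 8.5]
opening: 0.001
```

Call:
{"method": "carry_out", "body": {
  "motion": [0,0,0,0.003,0,0,1,0,0,0,0.003,0,0,1]
}}

```text
time_s: 5.45
eef_pos: [0.6181, 0.2059, 0.1118]
eef_rot: [-0.01, 0.711, -0.009, -0.704]
wrist_force: [-10.9, -1.5, 23.1]
opening: -0.004
```

Call:
{"method": "carry_out", "body": {
  "motion": [0,0,0,-0.006,0,0,1,0,0,0,-0.008,0,0,1,0,0,0,-0.008,0,0,1,6,0,0,-0.005,-0.011,-0.016,1,0,0,0,0,-0.011,-0.016,1,0,0,0,0,0,0,1]
}}

```text
time_s: 6.05
eef_pos: [0.6527, 0.2256, 0.143]
eef_rot: [-0.049, 0.71, -0.047, -0.701]
wrist_force: [-0.2, 0.2, 0.6]
opening: -0.001
```

```bash
python3 look.py w3.png stop_top stop_vane
```

```text
[[ 0.011  -0.1352 -0.9908  0.6518]
 [ 0.001  -0.9908  0.1353  0.2253]
 [-0.9999 -0.0025 -0.0108  0.1428]
 [ 0.      0.      0.      1.    ]]
6.1 [ 0.13877746 -0.2150954  -0.11508822] -0.0011815162747152554
cam [0.72304249 0.21519109 0.2857217 ]
stop_top 0.74 [0.6166 0.2098 0.1127] [353.8 275.7]
stop_vane 0.66 [0.6525 0.201  0.114 ] [361.9 224.2]
```

View pics/w3.png

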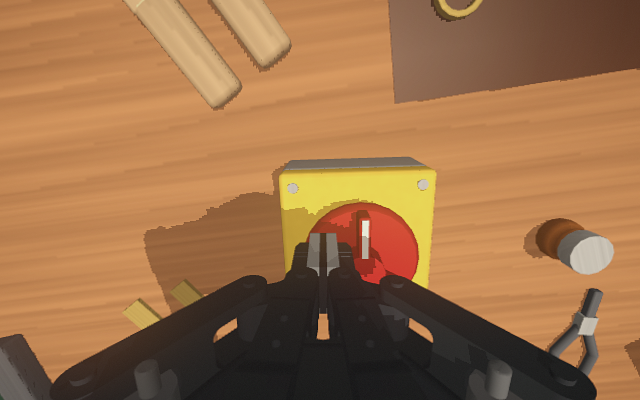

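Call:
{"method": "carry_out", "body": {
  "motion": [0,0,0,0.012,0,0,1,0,0,0,0.012,0,0,1,0,0,0,0.008,0,0,1,0,0,0,0.002,0,0,1]
}}

```text
time_s: 6.6
eef_pos: [0.6482, 0.2237, 0.1039]
eef_rot: [-0.048, 0.708, -0.048, -0.703]
wrist_force: [0.7, -0.2, -0.2]
opening: 0.008
```

Call:
{"method": "carry_out", "body": {
  "motion": [0,0,0,-0.004,0,-0.001,1,0,0,0,0,0.005,0,1,0,0,0,0,0.004,0,1,0,0,0,0,0,0,1]
}}

```text
time_s: 7.0
eef_pos: [0.6475, 0.2143, 0.1076]
eef_rot: [-0.048, 0.707, -0.048, -0.704]
wrist_force: [-0.3, 0.5, 0.1]
opening: 0.0
```

Call:
{"method": "carry_out", "body": {
  "motion": [0,0,0,0,0.003,0,1,4,0,0,0,0.0025,-0.0008,1,4,0,0,0,0.0025,-0.0008,1]
}}

```text
time_s: 7.3
eef_pos: [0.6484, 0.2063, 0.1089]
eef_rot: [-0.099, 0.703, -0.097, -0.698]
wrist_force: [0.8, 2.3, -1.8]
opening: 0.003
```

Call:
{"method": "carry_out", "body": {
  "motion": [4,0,0,0,0.0025,-0.0008,1,4,0,0,0,0.0025,-0.0008,1,4,0,0,0,0.0025,-0.0008,1]
}}

```text
time_s: 7.6
eef_pos: [0.6483, 0.199, 0.1091]
eef_rot: [-0.176, 0.688, -0.172, -0.683]
wrist_force: [1.2, 2.0, -1.3]
opening: -0.0
```

```bash
python3 look.py w4.png stop_top stop_vane
```

```text
[[ 0.0079 -0.4798 -0.8773  0.6482]
 [ 0.0035 -0.8774  0.4798  0.1985]
 [-1.     -0.0069 -0.0053  0.1091]
 [ 0.      0.      0.      1.    ]]
7.65 [ 1.41544827  1.56378419 -0.42980656] 0.003788180100854173
cam [0.71104503 0.16353066 0.25136024]
stop_vane 0.74 [0.6511 0.1883 0.1142] [338.4 241. ]
```

View pics/w4.png

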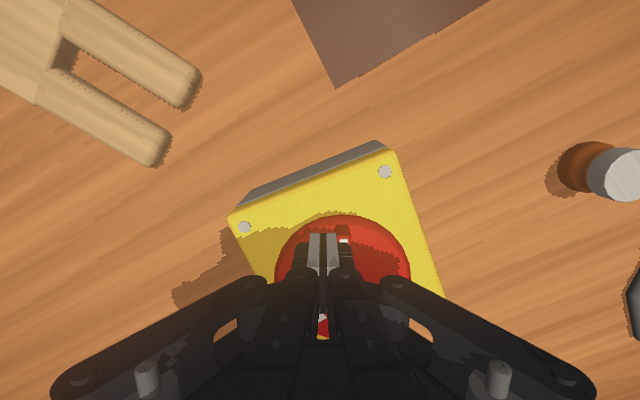

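The finger is against the vane at about (342,240) and has twisted the head roughly 0.3 rad. I'll keep going round.

Call:
{"method": "carry_out", "body": {
  "motion": [4,0,0,0,0.0024,-0.0006,1,4,0,0,0,0.0024,-0.0006,1,4,0,0,0,0.0024,-0.0006,1]
}}

```text
time_s: 8.05
eef_pos: [0.6474, 0.1927, 0.1125]
eef_rot: [-0.246, 0.667, -0.24, -0.661]
wrist_force: [-2.2, 3.3, 5.7]
opening: -0.0
```

Call:
{"method": "carry_out", "body": {
  "motion": [4,0,0,0,0.0024,-0.0006,1,0,0,0,0,0,0,1]
}}

```text
time_s: 8.25
eef_pos: [0.6472, 0.1913, 0.1153]
eef_rot: [-0.27, 0.659, -0.262, -0.651]
wrist_force: [-1.3, 2.7, 4.5]
opening: -0.003
```

```bash
python3 look.py w5.png stop_top stop_vane
```

```text
[[ 0.0154 -0.695  -0.7189  0.6474]
 [ 0.0061 -0.7189  0.6951  0.1915]
 [-0.9999 -0.0151 -0.0069  0.1154]
 [ 0.      0.      0.      1.    ]]
8.3 [-2.19984517  3.70777493  4.41017379] 0.002652142928793166
cam [0.69736173 0.13964031 0.25764488]
stop_top 0.32 [0.6468 0.1806 0.1199] [338.4 241.4]
stop_vane 0.72 [0.649  0.1796 0.1211] [336.9 238.3]
```

View pics/w5.png

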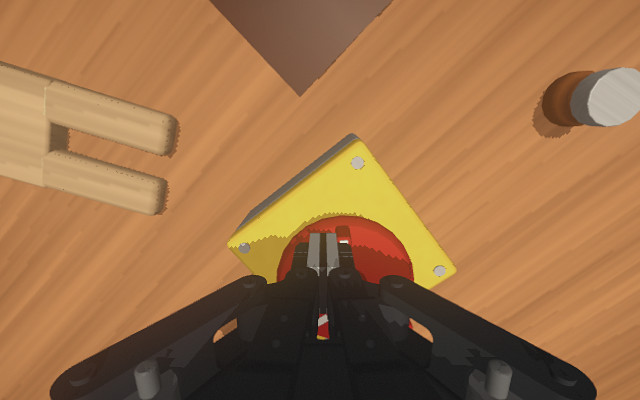

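The vane now reads z ≈ 0.121, so the head has sprung up. I'm backing off and lifting away.

Call:
{"method": "carry_out", "body": {
  "motion": [0,0,0,0,-0.004,0,1,0,0,0,0,-0.005,0,1,0,0,0,0,-0.006,0,1,0,0,0,0,-0.004,0,1,0,0,0,-0.02,0,0,1,0,0,0,-0.03,0,0,1,-8,0,0,-0.03,0,0.03,1,-8,0,0,-0.01,0,0.03,1,-8,0,0,0,0.03,0.03,1,-8,0,0,0,0.03,0,1]
}}

```text
time_s: 9.4
eef_pos: [0.5631, 0.2035, 0.2005]
eef_rot: [-0.066, 0.707, -0.065, -0.701]
wrist_force: [0.5, -1.3, -0.1]
opening: 0.007
```

```bash
python3 look.py w6.png stop_top stop_vane start_top start_station
```

```text
[[ 9.700e-03 -1.765e-01 -9.843e-01  5.637e-01]
 [-2.200e-03 -9.843e-01  1.765e-01  1.989e-01]
 [-1.000e+00  4.000e-04 -9.900e-03  2.005e-01]
 [ 0.000e+00  0.000e+00  0.000e+00  1.000e+00]]
9.45 [ 1.89909021 -0.66310455 -0.66133232] -0.001940265396982925
cam [0.63320452 0.18960789 0.34300429]
stop_vane 0.82 [0.6552 0.203  0.1225] [299.2  80.9]
start_station 0.92 [ 0.4069 -0.1666  0.0014] [640.6 240.6]
```

View pics/w6.png

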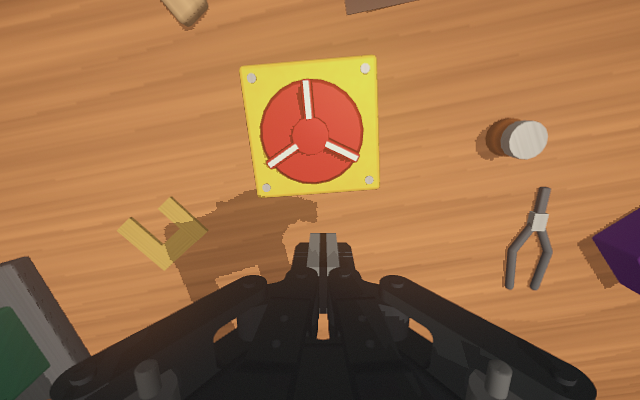

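The head is out (vane z 0.1225, hub at (310,136)) and has turned back to rest. Next is the green button.

Call:
{"method": "carry_out", "body": {
  "motion": [0,0,0,0,0.041,-0.009,1,0,0,0,0,0.041,-0.009,1,0,0,0,0,0.041,-0.009,1,0,0,0,0,0.041,-0.009,1,0,0,0,0,0.041,-0.009,1,0,0,0,0,0.041,-0.009,1,0,0,0,0,0.041,-0.009,1,0,0,0,0,0.041,-0.009,1,0,0,0,0,0.041,-0.009,1,0,0,0,0,0,0,1]
}}

```text
time_s: 10.65
eef_pos: [0.5812, -0.1878, 0.1962]
eef_rot: [-0.074, 0.708, -0.073, -0.699]
wrist_force: [0.5, 0.5, -0.0]
opening: -0.001
```

```bash
python3 look.py w7.png start_top start_station; python3 - <<'E'
from h import *
im,P,p=shot("wrist")
m=((im[:,:,1]>110)&(im[:,:,2]<90)&(im[:,:,0]<110)).astype(np.uint8)
n,l,s,c=cv2.connectedComponentsWithStats(m)
for k in range(1,n):
    if s[k,4]>80: print(s[k],c[k],ray(P,p,c[k],.078))
E
```

```text
[[ 0.0124 -0.206  -0.9785  0.5811]
 [ 0.0025 -0.9785  0.2061 -0.1854]
 [-0.9999 -0.005  -0.0116  0.1959]
 [ 0.      0.      0.      1.    ]]
10.7 [ 0.56236367  0.49759678 -1.08389277] 0.0003570455247666336
cam [ 0.65046306 -0.20336825  0.33898463]
start_top 0.86 [ 0.6172 -0.2218  0.0842] [353.2 145.6]
start_top 0.51 [ 0.6157 -0.2233 -0.0029] [347.5 137.9]
start_station 0.87 [ 0.4428 -0.5286 -0.0024] [620.8 225.7]
start_station 0.68 [ 0.6157 -0.2222 -0.0021] [346.6 138.2]
start_station 0.5 [ 0.4055 -0.1639  0.0006] [333.  304.6]
```

View pics/w7.png

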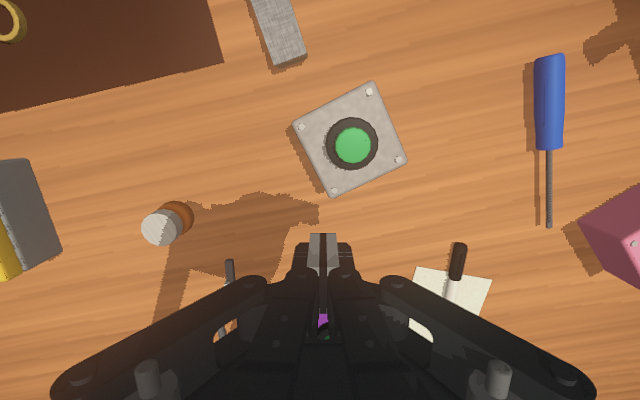

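The green button at (353,145) is confirmed on the grey box, at (0.617, -0.222).

Call:
{"method": "carry_out", "body": {
  "motion": [0,-0.7,0,0,0.014,-0.021,1,0,0,0,0,0.014,-0.021,1,0,0,0,0.025,0,0,1,0,0,0,0.025,0,0,1,0,0,0,0.025,0,0,1,0,0,0,0.01,0,0,1,0,0,0,0,0,0,1]
}}

```text
time_s: 11.55
eef_pos: [0.6218, -0.2045, 0.1097]
eef_rot: [-0.069, 0.704, -0.064, -0.704]
wrist_force: [-0.4, 0.0, 0.2]
opening: -0.001
```

Call:
{"method": "carry_out", "body": {
  "motion": [0,0,0,0,0.01,0.001,1,0,0,0,0,0.008,0.001,1,0,0,0,0,0,0,1,0,0,0,0.008,0,0,1,0,0,0,0.007,0,0,1,0,0,0,0.006,0,0,1,0,0,0,0,0,0,1]
}}

```text
time_s: 12.25
eef_pos: [0.6188, -0.2238, 0.0924]
eef_rot: [-0.068, 0.707, -0.065, -0.701]
wrist_force: [-0.9, -1.1, -0.4]
opening: -0.002
```

Call:
{"method": "carry_out", "body": {
  "motion": [0,0,0,0.004,0,0,1,0,0,0,0.004,0,0,1,0,0,0,0.003,0,0,1,0,0,0,0.003,0,0,1]
}}

```text
time_s: 12.65
eef_pos: [0.6191, -0.2236, 0.0776]
eef_rot: [-0.067, 0.707, -0.065, -0.701]
wrist_force: [-1.3, 0.2, 4.6]
opening: -0.003
```

Call:
{"method": "carry_out", "body": {
  "motion": [0,0,0,0.003,0,0,1,0,0,0,0.003,0,0,1]
}}

```text
time_s: 12.85
eef_pos: [0.6194, -0.2238, 0.0756]
eef_rot: [-0.067, 0.707, -0.065, -0.702]
wrist_force: [-12.8, 5.3, 31.1]
opening: 0.0
```

Call:
{"method": "carry_out", "body": {
  "motion": [0,0,0,0.0025,0,0,1,0,0,0,0.002,0,0,1]
}}

```text
time_s: 13.05
eef_pos: [0.6192, -0.2237, 0.076]
eef_rot: [-0.067, 0.706, -0.065, -0.702]
wrist_force: [-5.7, 2.2, 10.3]
opening: 0.005
```

```bash
python3 look.py w8.png start_top; python3 -c "
from h import *
im=cv2.imread('pics/w8.png')[130:330,200:440]
s=ctrl.camera('scene')[190:250,220:300]
a=cv2.resize(im,None,fx=2,fy=2,interpolation=2); b=cv2.resize(s,(400*4//3,400),interpolation=2)[:, :320]
cv2.imwrite('pics/c8.png',np.hstack([a,cv2.resize(s,(320,240),interpolation=2).repeat(1,0) if 0 else cv2.copyMakeBorder(cv2.resize(s,(320,240),interpolation=2),0,160,0,0,0)]))"
```

```text
[[ 0.0064 -0.1848 -0.9828  0.6193]
 [ 0.0019 -0.9828  0.1848 -0.2237]
 [-1.     -0.003  -0.006   0.0759]
 [ 0.      0.      0.      1.    ]]
13.1 [-7.62443175  1.94548583 14.80833127] 0.00022795039562781394
cam [ 0.68978654 -0.23776259  0.21828913]
```

View pics/c8.png

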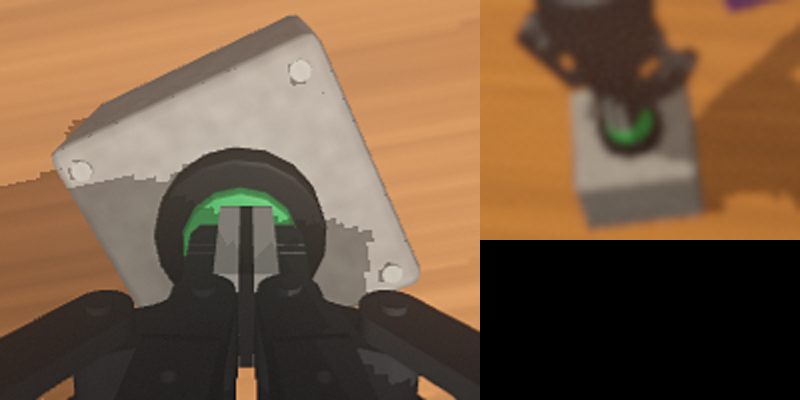

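Contact turned stiff at z ≈ 0.0757, where 0.072 was expected. I'll check the force against height on the way up to see how far the button really travelled.

Call:
{"method": "carry_out", "body": {
  "motion": [0,0,0,-0.001,0,0,1,0,0,0,0,0,0,1]
}}

```text
time_s: 13.4
eef_pos: [0.6193, -0.2237, 0.0785]
eef_rot: [-0.066, 0.706, -0.065, -0.702]
wrist_force: [-1.3, 0.6, 2.8]
opening: 0.003
```

Call:
{"method": "carry_out", "body": {
  "motion": [0,0,0,-0.001,0,0,1,0,0,0,0,0,0,1]
}}

```text
time_s: 13.6
eef_pos: [0.6194, -0.2237, 0.0797]
eef_rot: [-0.066, 0.706, -0.065, -0.702]
wrist_force: [-1.1, -0.0, 2.8]
opening: -0.0
```

Call:
{"method": "carry_out", "body": {
  "motion": [0,0,0,-0.001,0,0,1,0,0,0,0,0,0,1]
}}

```text
time_s: 13.8
eef_pos: [0.6194, -0.2237, 0.0803]
eef_rot: [-0.066, 0.706, -0.065, -0.702]
wrist_force: [-0.6, 0.2, 2.7]
opening: 0.003
```

Call:
{"method": "carry_out", "body": {
  "motion": [0,0,0,-0.002,0,0,1,0,0,0,0,0,0,1]
}}

```text
time_s: 14.0
eef_pos: [0.6196, -0.2238, 0.082]
eef_rot: [-0.066, 0.707, -0.065, -0.701]
wrist_force: [0.1, -0.8, 1.2]
opening: 0.001
```

The spring force lasts from 0.076 up to about 0.082, a full 6 mm of travel, so the button was right down and my height is about 4 mm off here. Retreating.

Call:
{"method": "carry_out", "body": {
  "motion": [0,0,0,-0.01,0,0,1,0,0,0,-0.03,0,0,1,0,0,0,-0.04,0,0,1,0,0,0,-0.04,0,0.03,1,0,0,0,0,0,0.04,1,0,0,0,0,0,0.04,1,0,0,0,0,0,0,1]
}}

```text
time_s: 14.7
eef_pos: [0.5069, -0.2024, 0.2065]
eef_rot: [-0.066, 0.706, -0.064, -0.702]
wrist_force: [0.1, -0.7, 0.2]
opening: -0.0
```

```bash
python3 look.py w9.png start_top; python3 -c "
from h import *
im,P,p=shot('scene','s9.png')
for t in ['stop_top','stop_vane','start_top']:
    for d in ctrl.landmark_of('scene',t)[:3]: print(t,d['conf'],w(P,d['point']))
cv2.imwrite('pics/s9c.png',cv2.resize(im[140:280,160:500],None,fx=2.3,fy=2.3,interpolation=2))"
```

```text
[[ 8.200e-03 -1.839e-01 -9.829e-01  5.091e-01]
 [ 8.000e-04 -9.829e-01  1.839e-01 -2.034e-01]
 [-1.000e+00 -2.300e-03 -7.900e-03  2.073e-01]
 [ 0.000e+00  0.000e+00  0.000e+00  1.000e+00]]
14.75 [0.36998628 0.46778118 0.57078632] 0.0001353989851788104
cam [ 0.57762576 -0.2164411   0.3487712 ]
start_top 0.95 [ 0.6187 -0.2215  0.0814] [321.  56.]
stop_top 0.7 [0.6197 0.2047 0.1238]
stop_top 0.7 [ 0.6168 -0.219   0.0812]
stop_vane 0.83 [0.6474 0.1984 0.1223]
start_top 0.63 [ 0.4092 -0.1588  0.0789]
start_top 0.55 [ 0.4428 -0.5291  0.0801]
start_top 0.45 [ 0.6174 -0.222   0.0836]
```

View pics/s9c.png

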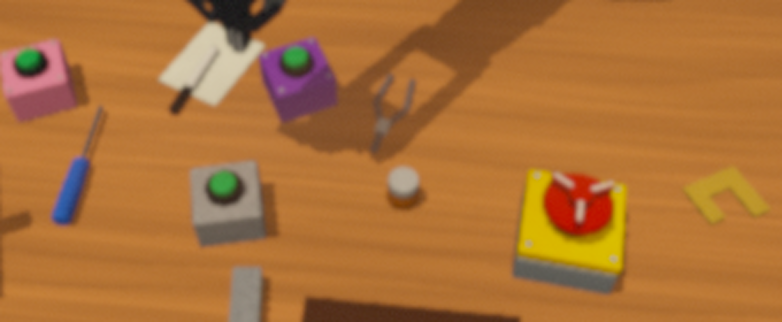

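The red head is out at crop position (580,205), the green button is up at (225,187), and the loose things are where they were. Handing in.

```bash
python3 -c "
from bench import ctrl; print(ctrl.hand_in())"
```

```text
the job is handed in; nothing more can be done
None
```

The job is done in the order asked and handed in at about 15 s; the hand-in gave no verdict.

- **Stop button pushed in:** I pressed it to its bottom stop, with the tip at about 0.112 m and 23 N. After I let go it stayed in, with its top read at about 0.113 m.
- **Stop button twisted out:** I pushed one vane clockwise with the shut fingertips until the head sprang out. Afterwards its top read 0.122–0.124 m, and the vanes were back at rest.
- **Green start button on the grey box:** I pressed it to a hard stop, with a peak of about 31 N, then let go. It was up again afterwards, its top read at 0.081–0.084 m.

One check disagreed. The green button's hard stop came at a measured tip height of 0.076 m, not the 0.072 m I expected. On the way back up, the spring force lasted until about 0.082 m. That is the full 6 mm of travel, so I took it as a height offset of about 4 mm and counted the button as fully pressed.

The last picture showed the things around the two stations where they were; the brass ring was outside the crop I viewed. The robot was touching nothing at hand-in.

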